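# Lay an upright comb frame back onto the uncapping rest

## Task

A comb frame stands on edge in the uncapping tray, just in front of the low stop strip. With your fingertips tip it over, away from the strip, onto the wire rest, steadying it all the way down so that it lands gently instead of falling, and push it home so that it lies with its bottom bar up against the strip. Do not grip, lift or carry it, take your hand away at the end, and leave the fork, the jar and the hive tool where they are.

Things in the scene. Friction and masses are not known exactly. Their poses are not given: they have to be found in the camera images.
- tray: Fixed stainless uncapping tray, 440 mm along its x, 340 mm along its y, rim 45 mm high; origin on the table under its centre, z up. Inside, a flat slotted sieve plate with its top 22 mm above the table. The tray's +x is the direction in which the frame is to be tipped. Its place and yaw on the table vary.
- stop: Fixed steel stop strip, 250 mm long along the tray's y, 4 mm thick, standing 32 mm up from the sieve; same origin and axes as the tray. Its face towards the frame is at tray x = -115 mm.
- stop_face (a point): Middle of the foot of the stop strip's face, at sieve height (tray x -115 mm, y 0, z 22 mm).
- rest: Fixed wire rest of 10 mm steel rod: a level cross bar 270 mm long along the tray's y, on splayed legs at both ends; same origin and axes as the tray. The top end of a frame lying on it sticks out about 90 mm beyond the bar, with free space beneath.
- rest_bar (a point): Middle of the axis of the rest's cross bar (tray x 26.5 mm, y 0, 65 mm above the table). A frame lying on it with its bottom end against the stop is tipped about 70 degrees from upright.
- comb_frame: Loose wooden frame of capped comb, about 0.55 kg (varies), standing on its bottom bar on the sieve, 3 to 8 mm in front of the strip: 24 mm thick (x), 200 mm wide (y), 232 mm tall (z). Top bar 26 mm thick, 20 mm tall, lugs to 244 mm overall. Origin at the centre of its underside; x points the way it is tipped. It topples beyond about 6 degrees; its lower edge may then slide back.
- frame_foot (a point): Middle of the lower edge of the frame on the side it tips towards (frame x +12 mm, z 0): the edge it turns on. With the frame lying on the rest and touching the strip it is 8 mm from the strip's face; friction can leave it up to 25 mm away until the frame is pushed towards the strip at its top end (about 5 N).
- frame_top (a point): Middle of the top face of the top bar (frame z 232 mm).
- fork: Loose uncapping fork, 185 mm long along its x, handle 22 mm thick, lying on the sieve across the far (+x) end of the tray. Leave it alone. Origin under the neck end of the handle, 85 mm from the handle's end.
- jar: Loose full honey jar, 72 mm across and 100 mm tall, standing on the table beyond the tray's far (+x) end. Leave it alone. Origin at the centre of its underside.
- hive_tool: Loose flat steel hive tool, 220 mm long along its x, 45 mm wide, 16 mm high at most, lying on the table beyond the tray's stop end. Leave it alone. Origin at the centre of its underside.

How it is judged (in metres and radians):
At the end, for the whole second after the job is handed in: The frame lies still on the rest's bar, tipped 62 to 78 degrees from upright, top end beyond the bar, square to the tray within 8 degrees; its turning edge is within 6 mm of the sieve and 15 mm of the strip's face (8 mm when the bottom bar touches it) (angle between comb_frame's own z axis and vertical between 1.08 and 1.36 rad and contact force between comb_frame and rest above 0.5 N and x of frame_top in the frame of tray above 0.06 m and x of frame_foot in the frame of stop_face between 0 and 0.015 m and z of frame_foot in the frame of stop_face below 0.006 m and angle between the y axis of comb_frame and the y axis of tray, either way round below 0.14 rad and linear speed of comb_frame below 0.02 m/s and angular speed of comb_frame below 0.1 rad/s).
It fails at once if the frame falls or is thrown over instead of being lowered (turns faster than 2.5 rad/s) (angular speed of comb_frame above 2.5 rad/s).
It fails at once if the frame is lifted: its turning edge rises more than 15 mm off the sieve (z of frame_foot in the frame of stop_face above 0.015 m).
It fails at once if the frame is carried or shoved away: its turning edge goes more than 50 mm from where it stood (distance of frame_foot from where it was at the start of the episode above 0.05 m).
It fails at once if the frame is gripped or pressed hard (over 30 N from the fingers) (contact force between the fingers and comb_frame above 30 N).
It fails at once if the fork, the jar or the hive tool is moved more than 20 mm, or the jar tipped over (distance of any of fork, jar, hive_tool from where it was at the start of the episode above 0.02 m or angle between jar's own z axis and vertical above 0.4 rad).
It also fails if it takes over 72 s, if anything falls off the work surface, if the arm or the gripper's body presses on something with over 40 N, if the wrist force passes 120 N, or if a joint passes its speed limit or range.

## Robot

A 6-joint arm with a two-finger parallel gripper is mounted at the origin on the work surface. World frame = base frame: x ahead of the robot, y to its left, z up, the work surface at z = 0. Lengths are in mm, angles in degrees, forces in N, time in s.
With the tool pointing down it reaches from about 300 to 875 mm from the base axis. Payload 4.2 kg.
Tool frame: the origin (TCP) lies midway between the tips of the shut fingers; the grasp point (between the pads) lies 19 mm behind it; z points along the fingers, y is the line along which they close (so a half turn about z gives the same grasp; the last joint's range is limited). The gripper opens to 85 mm and grips with 20 to 120 N. Pads are 22 mm wide; open, the fingers measure 114 mm over their backs; the gripper's body (76 mm by 85 mm) begins 54 mm behind the grasp point. The pads swing forward as they close: fully open they stand 13 mm farther back than shut.
Start: joints at [-68.812, 18.312, 89.639, -0, 72.044, -1.146], TCP at [218.506, -531.88, 231.338] pointing down, gripper open.
Joint ranges: [-177.97, 177.97], [-48.28, 115.42], [12.27, 149.76], [-77.06, 257.06], [2.81, 150.46], [-146.56, 146.56]. Speed limits (degrees/s): [147.25, 147.25, 180, 180, 180, 180].

## Interface

Orientations are given as a 3x3 rotation matrix whose columns are the frame's x, y, z axes.
In Python, from workcell import bot, viewer, order, nets gives the robot as it stands.
- The arm moves only by the tool servo_tool, never from a script. Its argument "commands" is a list that holds one entry, the list of rows, each a list of 7 numbers: the shift along the world's x, y, z scaled (see below), then the turn, a rotation vector about the world's x, y, z scaled (see below), then the gripper's target within -1 to 1 (shut at 1, half-way at 0, fully open at -1). In form: [[[tx, ty, tz, ax, ay, az, grip], ...]]. A call has exactly 10 rows; each row shifts and turns the commanded pose from where the row before left it; what a row does not reach is not made up. The controller multiplies each number of a shift by 3 cm and each number of a turn by 6 degrees. A row lasts 1/10 s, in which the tool goes at most 50 mm and 8.59 degrees, less where a joint would pass 70% of its speed; a pose out of reach is approached as far as the arm can. A call with a number of a shift or a turn outside -1 to 1 is refused whole. A call with a gripper value outside its range is refused whole. The fingers move at their own pace and stop on an object; "force" is the grip in N (left out, the last holds). Time passes only in rows, so rows that do not move let the fingers close, or fill a call up. It gives the time, the measured TCP pose, the force, the opening and the grip force at its end, in the units of the state.
- bot.observe(): the state, without advancing time (a new reading comes with each control period).
- viewer.grab_frame(name): name is "side" or "top" or "wrist"; returns the picture (480x640x3 uint8, red, green, blue); there is no depth.
- viewer.camera_params(name): a dict with "K" (3x3 intrinsics, pixels), "R" (3x3) and "t" (3): a world point X has camera coordinates R X + t. Camera axes: x right, y down, z forward; pixel columns grow to the right and rows downward; lengths in mm; the calibration is good to about 2 mm. The wrist camera is an equidistant fisheye: a pixel r from the principal point sees the ray r / f radians off the axis. A picture is of the moment at which its call begins: read the wrist's pose just before it. camera_params takes no time and is no camera call; for the wrist camera it gives the pose at the moment of the call.
- order.hand_in(): hands the job in; it is judged then, once.
Trained networks look in the newest picture that a camera, given by its name, has taken for a name from the list of things; names that differ only in an ending like _2 or _b are one class to them, and where a whole thing is asked for, a point or a joint stands for the part that bears it (a point fixed in the world has none). Each returns a list of dicts, best first, with "conf" (0 to 1); they miss things now and then, are a little off and sometimes report something else, mostly with a low value. They report only what shows in the picture. A call takes as long as a camera call.
- nets.spot_in(label, camera): "extent" ([left, top, width, height] as shares, 0 to 1, of the picture: columns of its width, rows of its height, round what is visible of it).
The state is a dict: "clock": time; "qpos": joint angles; "joint_vel": joint speeds; "tau": joint torques, N m; "position": TCP position; "tcp_rot": TCP orientation; "contact_force": force on the tool from outside, world axes, zero at the start; "torque": the same for the moment, N m; "opening": finger opening in mm; "finger_force": force on a finger pad.
Only numpy, scipy, OpenCV 4.12 (cv2) and the standard library are available. Lean on these libraries where they do the work, as an engineer would, in place of code of your own. Each camera call takes 0.05 s, during which the arm holds its last target. There are 200 camera calls.

## Working session

There is one attempt and no reset: what is moved stays moved. The work goes in short steps, Python scripts to look and compute and a tool call to move; the robot and the scene stay as the last step left them, time stands still between calls to the robot, and variables do not carry over. Pictures are saved under pics/ and viewed, at most 10 in all, crops included, and the job is handed in when it is done.

Besides the shell and the picture viewer there is one more tool, called after ">>>" as name(argument=value, ...), one argument or row to a line, values as JSON. servo_tool: Moves the arm, as the interface text tells. Its arguments: {"type":"object","properties":{"commands":{"type":"array","items":{"type":"array","items":{"type":"array","items":{"type":"number","minimum":-1,"maximum":1}}}},"force":{"type":"number"}},"required":["commands"]}

```bash
mkdir -p pics; cat > h.py <<'E'
import numpy as np,cv2
from workcell import bot,viewer,order,nets
def snap(n,f):
    im=viewer.grab_frame(n); cv2.imwrite('pics/'+f,im[:,:,::-1]); return im
E
python3 - <<'E'
from h import *
print(bot.observe())
for n in('side','top'):
    snap(n,n+'0.png'); p=viewer.camera_params(n); print(n,p)
    for l in('tray','stop','rest','comb_frame','fork','jar','hive_tool'):
        print(l,[(np.round(np.array(d['extent'])*[640,480,640,480]),round(d['conf'],2)) for d in nets.spot_in(l,n)[:2]])
E
```

```text
{'clock': 0.0, 'qpos': array([-6.88122134e+01,  1.83516554e+01,  8.97074128e+01, -9.96591841e-04,
        7.20444109e+01, -1.14682885e+00]), 'joint_vel': array([-0.06803314, -0.10677203, -0.01245551, -0.03175742,  0.03060655,
       -0.00856735]), 'tau': array([-4.14845796e-03, -4.15529716e+01, -2.34164429e+01, -6.30237373e-04,
        8.18930537e-03,  1.32154571e-05]), 'position': array([ 218.31994471, -531.4146336 ,  230.47530025]), 'tcp_rot': array([[ 9.24978263e-01,  3.80019430e-01, -6.68181197e-04],
       [ 3.80020017e-01, -9.24976741e-01,  1.67798212e-03],
       [ 1.96137410e-05, -1.80601921e-03, -9.99998369e-01]]), 'contact_force': array([-0.23279891,  0.58395558, -0.20860813]), 'torque': array([0.01270113, 0.00309849, 0.00182759]), 'finger_force': 0.0, 'opening': 85.2979107977505}
side {'K': array([[508.30948588,   0.        , 320.41253467],
       [  0.        , 508.30948588, 236.34376549],
       [  0.        ,   0.        ,   1.        ]]), 'R': array([[-0.70804029, -0.70616116, -0.00391815],
       [-0.51569537,  0.52084222, -0.68028058],
       [ 0.48242847, -0.4796454
[... 547 characters left out ...]
93071],
       [  0.        , 625.00567637, 244.06992231],
       [  0.        ,   0.        ,   1.        ]]), 'R': array([[-0.01140245, -0.99978733, -0.01718387],
       [-0.99319676,  0.01331562, -0.11568446],
       [ 0.11588867,  0.01574788, -0.99313736]]), 't': array([  44.36054969,  645.88353941, 1370.26180665])}
tray [(array([205., 176., 221., 188.]), 0.9)]
stop [(array([358., 222.,  23., 112.]), 0.67), (array([342., 204.,  34., 127.]), 0.58)]
rest [(array([266., 199.,  70., 129.]), 0.68)]
comb_frame [(array([341., 203.,  36., 129.]), 0.78)]
fork [(array([223., 207.,  26.,  81.]), 0.97)]
jar [(array([176., 200.,  42.,  38.]), 0.69)]
hive_tool [(array([418., 240.,  33., 100.]), 0.68)]
```

```bash
python3 -c "
import cv2
a=cv2.imread('pics/top0.png')[150:390,150:470];cv2.imwrite('pics/topc.png',cv2.resize(a,(800,600),interpolation=3))
a=cv2.imread('pics/side0.png')[160:420,170:470];cv2.imwrite('pics/sidec.png',cv2.resize(a,(690,598),interpolation=3))"
```

```text
(no output)
```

View pics/topc.png

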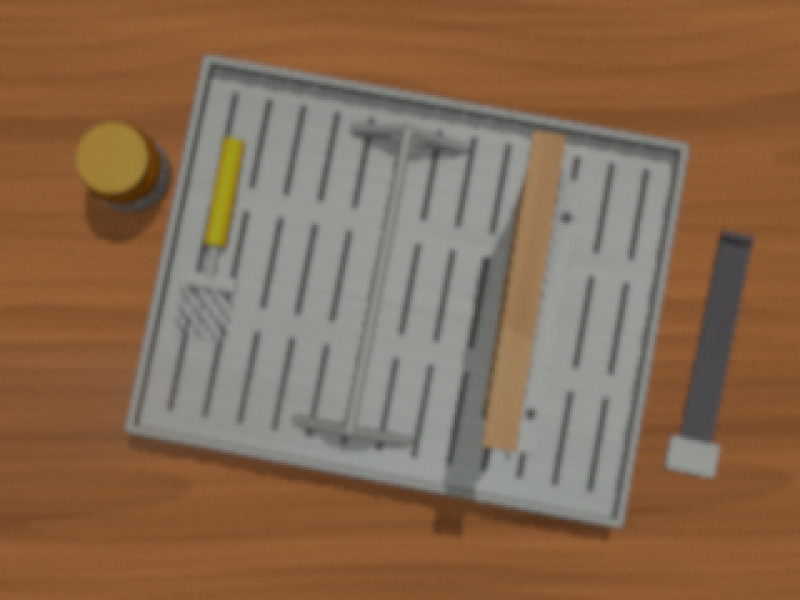

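View pics/sidec.png

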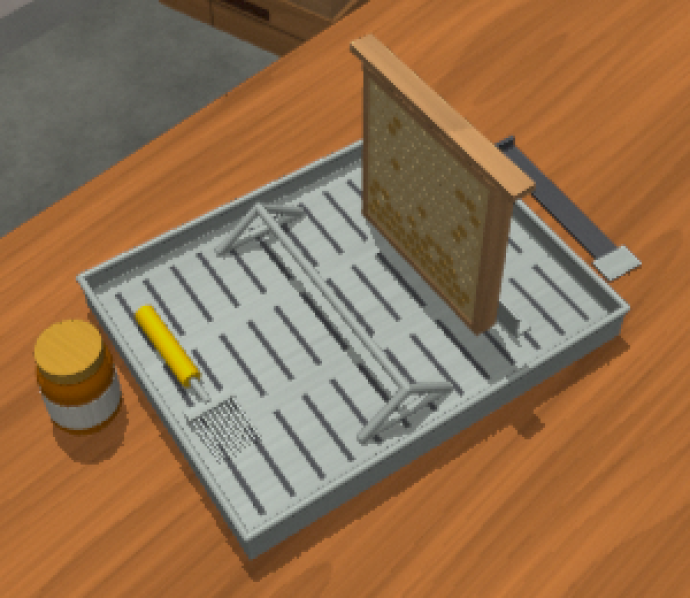

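```bash
cat >> h.py <<'E'
def ray(n,uv,z):
    p=viewer.camera_params(n); d=p['R'].T@np.linalg.solve(p['K'],[uv[0],uv[1],1]); c=-p['R'].T@p['t']
    return (c+d*(z-c[2])/d[2])
E
python3 - <<'E'
from h import *
f=lambda u,v,z: ray('top',(150+u/2.5,150+v/2.5),z)
c=np.array([f(u,v,45) for u,v in((207,58),(688,145),(622,526),(128,433))]); print(c.round(1),c.mean(0).round(1))
a=(c[0]-c[1]+c[3]-c[2]); b=c[0]-c[3]+c[1]-c[2]
print('x yaw',np.degrees(np.arctan2(a[1],a[0])),np.linalg.norm(a)/2,'y dir',np.degrees(np.arctan2(b[1],b[0])),np.linalg.norm(b)/2)
t=np.array([f(u,v,254) for u,v in((533,132),(565,135),(517,450),(484,446))]);print(t.round(1),t.mean(0).round(1))
b=t[0]-t[3]+t[1]-t[2];print(np.degrees(np.arctan2(b[1],b[0])),np.linalg.norm(b)/2)
r=np.array([f(u,v,70) for u,v in((407,130),(349,432))]);print(r.round(1),r.mean(0).round(1)); b=r[0]-r[1];print(np.degrees(np.arctan2(b[1],b[0])),np.linalg.norm(b))
j=f(115,158,100);print('jar',j.round())
E
```

```text
[[ 810.6  229.7   45. ]
 [ 724.  -204.6   45. ]
 [ 386.8 -136.4   45. ]
 [ 472.5  298.4   45. ]] [598.5  46.8  45. ]
x yaw 78.7891002793938 443.0382576169212 y dir -11.451661278685378 344.5193160490795
[[699.7 -53.5 254. ]
 [697.  -78.  254. ]
 [458.2 -36.8 254. ]
 [461.4 -12.1 254. ]] [579.1 -45.1 254. ]
-9.818357127200231 242.0524992988445
[[736.8  47.6  70. ]
 [471.4 100.8  70. ]] [604.1  74.2  70. ]
-11.320992329062722 270.6485607005993
jar [710. 301. 100.]
```

>>> servo_tool(
  commands=[
    [[0.7,0.95,0.25,0,0,-0.55,0],[0.7,0.95,0.25,0,0,-0.55,0],[0.7,0.95,0.25,0,0,-0.55,0],[0.7,0.95,0.25,0,0,-0.55,0],[0.7,0.95,0.25,0,0,-0.55,0],[0.7,0.95,0.25,0,0,-0.55,0],[0.7,0.95,0.25,0,0,-0.55,0],[0.7,0.95,0.25,0,0,-0.55,0],[0.7,0.95,0.25,0,0,-0.55,0],[0.7,0.95,0.25,0,0,-0.55,0]],
  ],
  force=20,
)

```text
clock: 1.8
position: [429.2, -245.6, 306.8]
tcp_rot: [[0.982, -0.187, 0.0], [-0.187, -0.982, -0.0], [0.0, 0.0, -1.0]]
contact_force: [-0.3, -0.2, 0.0]
opening: 42.6
finger_force: 0.0
```

>>> servo_tool(
  commands=[
    [[0.55,0.75,0,0,0,0,0],[0.55,0.75,0,0,0,0,0],[0.55,0.75,0,0,0,0,0],[0.55,0.75,0,0,0,0,0],[0.55,0.75,0,0,0,0,0],[0.55,0.75,0,0,0,0,0],[0.55,0.75,0,0,0,0,0],[0.55,0.75,0,0,0,0,0],[0.55,0.75,0,0,0,0,0],[0,0,0,0,0,0,0]],
  ],
)

```text
clock: 2.8
position: [578.5, -41.9, 305.8]
tcp_rot: [[0.983, -0.182, 0.0], [-0.182, -0.983, 0.001], [0.0, -0.001, -1.0]]
contact_force: [0.0, 0.2, 0.3]
opening: 42.7
finger_force: 0.0
```

```bash
python3 - <<'E'
from h import *
print(viewer.camera_params('wrist')); snap('wrist','w1.png')
E
```

```text
{'K': array([[371.64829954,   0.        , 317.67085125],
       [  0.        , 371.64829954, 240.54670611],
       [  0.        ,   0.        ,   1.        ]]), 'R': array([[-0.18233436, -0.98323489, -0.00182711],
       [-0.94661991,  0.17504135,  0.27068668],
       [-0.26582876,  0.05108506, -0.96266577]]), 't': array([ 63.8122876 , 499.58867638, 607.17705273])}
```

View pics/w1.png

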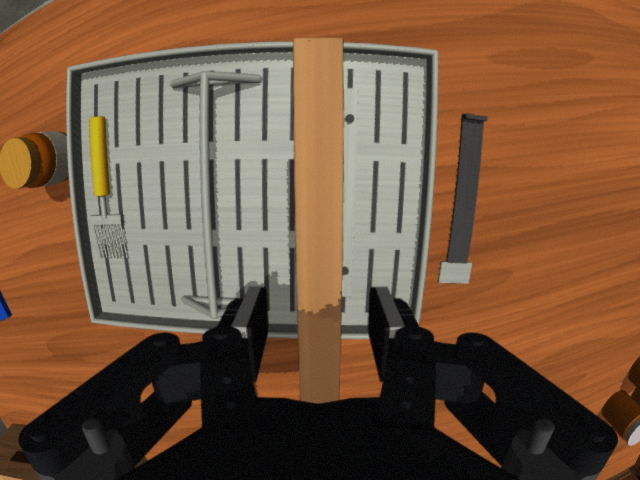

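>>> servo_tool(
  commands=[
    [[0,-0.05,-0.3,0,0,0,0],[0,-0.05,-0.3,0,0,0,0],[0,0,-0.3,0,0,0,0],[0,0,-0.3,0,0,0,0],[0,0,-0.3,0,0,0,0],[0,0,-0.3,0,0,0,0],[0,0,-0.3,0,0,0,0],[0,0,-0.25,0,0,0,0],[0,0,0,0,0,0,0],[0,0,0,0,0,0,0]],
  ],
)

```text
clock: 3.85
position: [577.1, -47.3, 235.8]
tcp_rot: [[0.983, -0.185, 0.0], [-0.185, -0.983, -0.0], [0.0, 0.0, -1.0]]
contact_force: [-0.9, 0.1, -0.1]
opening: 42.7
finger_force: 0.0
```

```bash
python3 - <<'E'
from h import *
o=bot.observe(); print(o['qpos'].round(1),o['position'].round(1),o['contact_force'].round(2))
# plan: frame pivots on foot; tool midpoint relative to frame
u=np.array([.19,.982]); T=np.array([598.5,46.8])
xf=-86.0; # foot tray x approx
for th in range(0,75,5):
    t=np.radians(th); phi=np.radians(th*.75)
    # frame coordinates from foot: x=-12 (mid-plane), z=232
    R=lambda a,x,z:np.array([np.cos(a)*x+np.sin(a)*z,-np.sin(a)*x+np.cos(a)*z])
    top=np.array([xf,22])+R(t,-12,232)
    tip=top+R(phi,0,-22)
    w=T+u*tip[0]; print(th,top.round(),tip.round(1),w.round(1))
E
```

```text
[-5.8 18.5 88.7 -0.  72.8 94.8] [577.1 -47.3 235.8] [-0.85  0.09 -0.13]
0 [-98. 254.] [-98. 232.] [579.9 -49.4]
5 [-78. 254.] [-79.2 232.2] [583.5 -30.9]
10 [-58. 253.] [-60.4 230.7] [587.  -12.5]
15 [-38. 249.] [-41.8 227.6] [590.6   5.7]
20 [-18. 244.] [-23.6 222.9] [594.   23.6]
25 [  1. 237.] [ -5.9 216.5] [597.4  41. ]
30 [ 20. 229.] [ 11.2 208.6] [600.6  57.8]
35 [ 37. 219.] [ 27.5 199.2] [603.7  73.8]
40 [ 54. 207.] [ 42.9 188.4] [606.7  89. ]
45 [ 70. 195.] [ 57.3 176.2] [609.4 103.1]
50 [ 84. 180.] [ 70.6 162.9] [611.9 116.1]
55 [ 97. 165.] [ 82.7 148.4] [614.2 128. ]
60 [109. 148.] [ 93.4 132.8] [616.2 138.5]
65 [119. 131.] [102.7 116.4] [618.  147.6]
70 [128. 113.] [110.5  99.2] [619.5 155.3]
```

>>> servo_tool(
  commands=[
    [[0.023,0.123,0,-0.123,0.024,0,0],[0.023,0.123,0,-0.123,0.024,0,0],[0.023,0.123,0,-0.123,0.024,0,0],[0.023,0.123,0,-0.123,0.024,0,0],[0.023,0.123,0,-0.123,0.024,0,0],[0.023,0.123,0,-0.123,0.024,0,0],[0.023,0.123,0,-0.123,0.024,0,0],[0.023,0.123,0,-0.123,0.024,0,0],[0.023,0.123,-0.01,-0.123,0.024,0,0],[0.023,0.123,-0.01,-0.123,0.024,0,0]],
  ],
)

```text
clock: 4.85
position: [584.0, -10.1, 235.2]
tcp_rot: [[0.983, -0.183, -0.025], [-0.185, -0.974, -0.13], [-0.001, 0.132, -0.991]]
contact_force: [-0.9, 0.1, -0.4]
opening: 42.5
finger_force: 0.0
```

```bash
python3 - <<'E'
from h import *
print(bot.observe()['qpos'].round(1)); snap('side','s2.png'); 
a=cv2.imread('pics/s2.png')[140:420,150:450];cv2.imwrite('pics/s2c.png',cv2.resize(a,(642,599),interpolation=3))
E
```

```text
[  1.9  19.9  87.1  -7.7  74.8 104.7]
```

View pics/s2c.png

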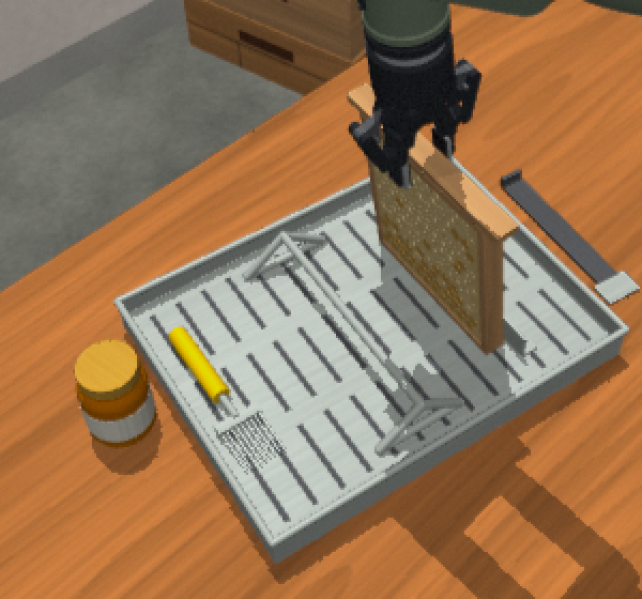

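>>> servo_tool(
  commands=[
    [[0.03,0.113,-0.04,-0.123,0.024,0,0],[0.03,0.113,-0.04,-0.123,0.024,0,0],[0.03,0.113,-0.04,-0.123,0.024,0,0],[0.03,0.113,-0.04,-0.123,0.024,0,0],[0.03,0.113,-0.04,-0.123,0.024,0,0],[0.03,0.113,-0.04,-0.123,0.024,0,0],[0.03,0.113,-0.04,-0.123,0.024,0,0],[0.03,0.113,-0.04,-0.123,0.024,0,0],[0.03,0.113,-0.05,-0.123,0.024,0,0],[0.03,0.113,-0.05,-0.123,0.024,0,0]],
  ],
)

```text
clock: 5.9
position: [593.0, 23.8, 222.5]
tcp_rot: [[0.983, -0.178, -0.05], [-0.185, -0.949, -0.256], [-0.002, 0.26, -0.965]]
contact_force: [0.4, 1.8, 1.0]
opening: 42.9
finger_force: 0.4
```

```bash
python3 - <<'E'
from h import *
o=bot.observe();print(o['qpos'].round(1),o['contact_force']); snap('side','s3.png'); 
a=cv2.imread('pics/s3.png')[140:420,150:450];cv2.imwrite('pics/s3c.png',cv2.resize(a,(642,599),interpolation=3))
E
```

```text
[  8.7  22.9  85.5 -14.6  77.2 113.3] [0.44232    1.82884641 1.00745741]
```

View pics/s3c.png

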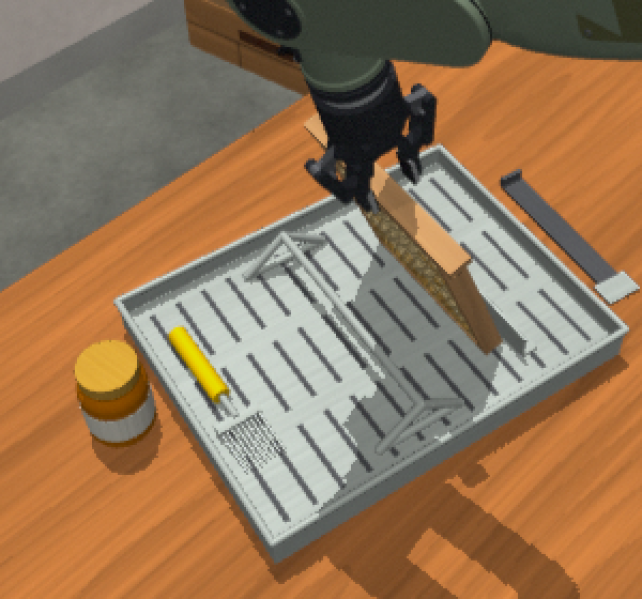

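>>> servo_tool(
  commands=[
    [[0.025,0.113,-0.047,-0.123,0.024,0,0],[0.025,0.113,-0.047,-0.123,0.024,0,0],[0.025,0.113,-0.047,-0.123,0.024,0,0],[0.025,0.113,-0.047,-0.123,0.024,0,0],[0.025,0.113,-0.047,-0.123,0.024,0,0],[0.025,0.113,-0.047,-0.123,0.024,0,0],[0.025,0.113,-0.047,-0.123,0.024,0,0],[0.025,0.113,-0.047,-0.123,0.024,0,0],[0.025,0.113,-0.047,-0.123,0.024,0,0],[0.025,0.113,-0.047,-0.123,0.024,0,0]],
  ],
)

```text
clock: 6.95
position: [600.5, 57.6, 208.3]
tcp_rot: [[0.983, -0.17, -0.074], [-0.186, -0.907, -0.378], [-0.003, 0.385, -0.923]]
contact_force: [-1.0, 0.2, -1.2]
opening: 42.5
finger_force: 0.5
```

>>> servo_tool(
  commands=[
    [[0.02,0.103,-0.067,-0.123,0.024,0,0],[0.02,0.103,-0.067,-0.123,0.024,0,0],[0.02,0.103,-0.067,-0.123,0.024,0,0],[0.02,0.103,-0.067,-0.123,0.024,0,0],[0.02,0.103,-0.067,-0.123,0.024,0,0],[0.02,0.103,-0.067,-0.123,0.024,0,0],[0.02,0.103,-0.067,-0.123,0.024,0,0],[0.02,0.103,-0.067,-0.123,0.024,0,0],[0.02,0.103,-0.067,-0.123,0.024,0,0],[0.02,0.103,-0.067,-0.123,0.024,0,0]],
  ],
)

```text
clock: 7.95
position: [606.3, 88.3, 188.0]
tcp_rot: [[0.983, -0.159, -0.097], [-0.186, -0.85, -0.493], [-0.004, 0.503, -0.864]]
contact_force: [-0.5, 0.6, -1.0]
opening: 42.7
finger_force: 0.7
```

```bash
python3 - <<'E'
from h import *
o=bot.observe();print(o['qpos'].round(1),o['contact_force']); snap('side','s4.png'); 
a=cv2.imread('pics/s4.png')[140:420,150:450];cv2.imwrite('pics/s4c.png',cv2.resize(a,(642,599),interpolation=3))
E
```

```text
[ 20.1  31.3  81.3 -25.6  84.8 127.1] [-0.45789572  0.56627896 -1.02000593]
```

View pics/s4c.png

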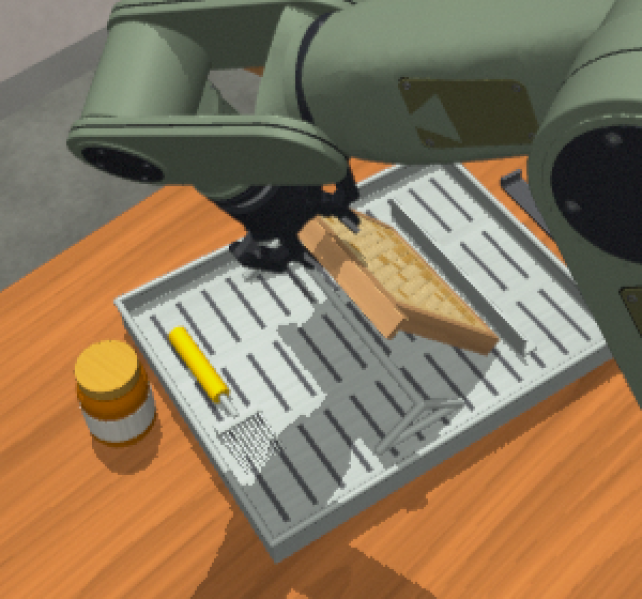

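>>> servo_tool(
  commands=[
    [[0.018,0.094,-0.089,-0.066,0.013,0,0],[0.018,0.094,-0.089,-0.066,0.013,0,0],[0.018,0.094,-0.089,-0.066,0.013,0,0],[0.018,0.094,-0.089,-0.066,0.013,0,0],[0.018,0.094,-0.089,-0.066,0.013,0,0],[0.018,0.094,-0.089,-0.066,0.013,0,0],[0.018,0.094,-0.089,-0.066,0.013,0,0],[0.018,0.094,-0.089,-0.066,0.013,0,0],[0.018,0.094,-0.089,-0.066,0.013,0,0],[0.018,0.094,-0.089,-0.066,0.013,0,0]],
  ],
)

```text
clock: 9.0
position: [611.9, 116.5, 161.4]
tcp_rot: [[0.983, -0.152, -0.108], [-0.186, -0.813, -0.551], [-0.004, 0.561, -0.827]]
contact_force: [0.3, 0.5, -2.5]
opening: 42.7
finger_force: 0.8
```

>>> servo_tool(
  commands=[
    [[0.015,0.078,-0.103,-0.066,0.013,0,0],[0.015,0.078,-0.103,-0.066,0.013,0,0],[0.015,0.078,-0.103,-0.066,0.013,0,0],[0.015,0.078,-0.103,-0.066,0.013,0,0],[0.015,0.078,-0.103,-0.066,0.013,0,0],[0.015,0.078,-0.103,-0.066,0.013,0,0],[0.015,0.078,-0.103,-0.066,0.013,0,0],[0.015,0.078,-0.103,-0.066,0.013,0,0],[0.015,0.078,-0.103,-0.066,0.013,0,0],[0.015,0.078,-0.103,-0.066,0.013,0,0]],
  ],
)

```text
clock: 10.0
position: [616.4, 140.0, 130.5]
tcp_rot: [[0.982, -0.144, -0.119], [-0.186, -0.773, -0.607], [-0.004, 0.618, -0.786]]
contact_force: [0.5, 0.8, -2.2]
opening: 42.6
finger_force: 0.9
```

```bash
python3 - <<'E'
from h import *
o=bot.observe();print(o['qpos'].round(1),o['contact_force']); snap('side','s5.png'); 
a=cv2.imread('pics/s5.png')[140:420,150:450];cv2.imwrite('pics/s5c.png',cv2.resize(a,(642,599),interpolation=3))
E
```

```text
[ 26.1  39.5  78.2 -29.5  88.  134.7] [ 0.48869583  0.81399777 -2.16074281]
```

View pics/s5c.png

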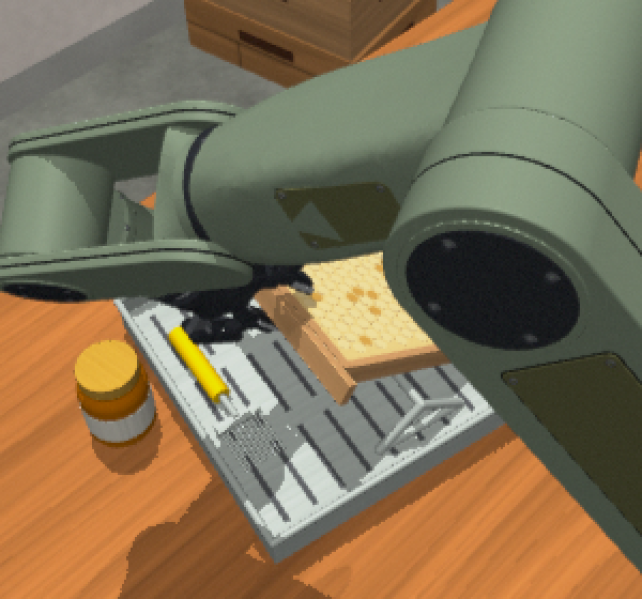

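>>> servo_tool(
  commands=[
    [[0.01,0.05,-0.11,-0.06,0.012,0,0],[0.01,0.05,-0.11,-0.06,0.012,0,0],[0.01,0.05,-0.11,-0.06,0.012,0,0],[0.01,0.05,-0.11,-0.06,0.012,0,0],[0.01,0.05,-0.11,-0.06,0.012,0,0],[0.01,0.05,-0.1,-0.06,0.012,0,0],[0.01,0.05,-0.08,0,0,0,0],[0.01,0.05,-0.08,0,0,0,0],[0.01,0.05,-0.08,0,0,0,0],[0,0,0,0,0,0,0]],
  ],
)

```text
clock: 11.05
position: [618.9, 153.3, 103.9]
tcp_rot: [[0.982, -0.139, -0.125], [-0.187, -0.749, -0.636], [-0.005, 0.648, -0.762]]
contact_force: [0.2, -0.0, 0.1]
opening: 42.8
finger_force: 0.0
```

```bash
python3 - <<'E'
from h import *
o=bot.observe();print(o['qpos'].round(1),o['contact_force']); snap('wrist','w6.png');snap('top','t6.png')
a=cv2.imread('pics/w6.png');b=cv2.imread('pics/t6.png')
cv2.imwrite('pics/m6.png',np.hstack([cv2.resize(a,(400,300)),cv2.resize(b[150:390,150:470],(400,300))]))
E
```

```text
[ 27.5  42.5  77.5 -30.4  88.2 136.9] [ 0.24720852 -0.0187191   0.05868747]
```

View pics/m6.png

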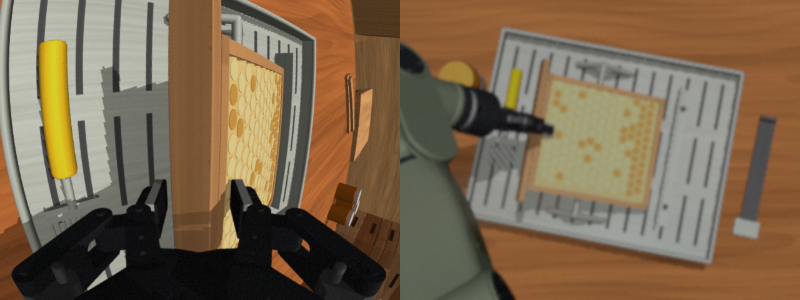

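>>> servo_tool(
  commands=[
    [[0.033,0.17,0.203,0,0,0,0],[0.033,0.17,0.203,0,0,0,0],[0.033,0.17,0.203,0,0,0,0],[0.033,0.17,0.203,0,0,0,0],[0.033,0.17,0.203,0,0,0,0],[0.033,0.17,0.203,0,0,0,0],[0.033,0.17,0.203,0,0,0,0],[0.033,0.17,0.203,0,0,0,0],[0.033,0.17,0.203,0,0,0,0],[0,0,0,0,0,0,0]],
  ],
)

```text
clock: 12.15
position: [628.4, 200.1, 159.9]
tcp_rot: [[0.983, -0.14, -0.123], [-0.186, -0.75, -0.635], [-0.003, 0.647, -0.763]]
contact_force: [0.3, -0.1, -0.2]
opening: 42.5
finger_force: 0.0
```

>>> servo_tool(
  commands=[
    [[0,0,0,0.66,-0.13,0,1],[0,0,0,0.66,-0.13,0,1],[0,0,0,0.66,-0.13,0,1],[0,0,0,0.66,-0.13,0,1],[0,0,0,0.66,-0.13,0,1],[0,0,0,0.66,-0.13,0,1],[0,0,0,0.66,-0.13,0,1],[0,0,0,0.66,-0.13,0,1],[0,0,0,0.66,-0.13,0,1],[0,0,0,0.66,-0.13,0,1]],
  ],
)

```text
clock: 13.15
position: [627.7, 199.0, 159.1]
tcp_rot: [[0.983, -0.185, 0.001], [-0.185, -0.983, 0.002], [0.001, -0.002, -1.0]]
contact_force: [-0.1, -0.4, -0.4]
opening: 0.1
finger_force: 0.0
```

```bash
python3 - <<'E'
from h import *
o=bot.observe();print(o['qpos'].round(1),o['contact_force'],o['position']); snap('top','t7.png')
b=cv2.imread('pics/t7.png');cv2.imwrite('pics/t7c.png',cv2.resize(b[150:390,150:470],(800,600),interpolation=3))
E
```

```text
[1.650e+01 2.850e+01 8.400e+01 1.000e-01 6.740e+01 1.172e+02] [-0.12525865 -0.38059294 -0.39961365] [627.71741995 198.95288989 159.05864683]
```

View pics/t7c.png

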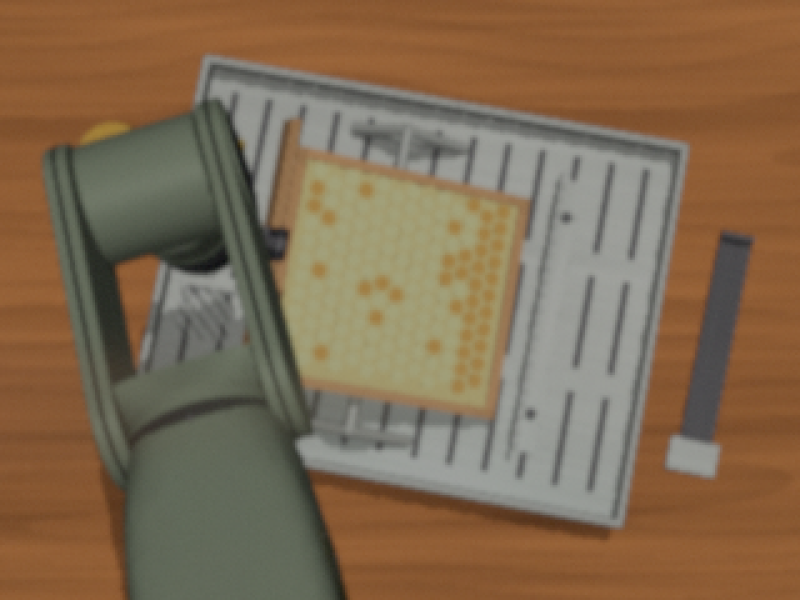

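>>> servo_tool(
  commands=[
    [[0.03,0.15,0,0,0,0,1],[0.03,0.15,-0.1,0,0,0,1],[0,0,-0.3,0,0,0,1],[0,0,-0.3,0,0,0,1],[0,0,-0.3,0,0,0,1],[0,0,-0.3,0,0,0,1],[0,0,-0.3,0,0,0,1],[0,0,-0.3,0,0,0,1],[0,0,-0.1,0,0,0,1],[0,0,0,0,0,0,1]],
  ],
)

```text
clock: 14.2
position: [629.4, 208.0, 98.3]
tcp_rot: [[0.983, -0.185, -0.0], [-0.185, -0.983, -0.0], [-0.0, 0.001, -1.0]]
contact_force: [0.2, -0.3, 0.2]
opening: 0.2
finger_force: 0.0
```

>>> servo_tool(
  commands=[
    [[-0.01,-0.05,0,0,0,0,1],[-0.01,-0.05,0,0,0,0,1],[-0.01,-0.05,0,0,0,0,1],[-0.01,-0.05,0,0,0,0,1],[-0.01,-0.05,0,0,0,0,1],[-0.01,-0.05,0,0,0,0,1],[-0.01,-0.05,0,0,0,0,1],[-0.01,-0.05,0,0,0,0,1],[-0.01,-0.05,0,0,0,0,1],[-0.01,-0.05,0,0,0,0,1]],
  ],
)

```text
clock: 15.2
position: [626.7, 193.1, 98.9]
tcp_rot: [[0.983, -0.185, 0.001], [-0.185, -0.983, -0.0], [0.001, -0.0, -1.0]]
contact_force: [0.1, -0.3, -0.1]
opening: 0.0
finger_force: 0.0
```

>>> servo_tool(
  commands=[
    [[-0.01,-0.05,0,0,0,0,1],[-0.01,-0.05,0,0,0,0,1],[-0.01,-0.05,0,0,0,0,1],[-0.01,-0.05,0,0,0,0,1],[-0.01,-0.05,0,0,0,0,1],[-0.01,-0.05,0,0,0,0,1],[-0.01,-0.05,0,0,0,0,1],[-0.01,-0.05,0,0,0,0,1],[-0.01,-0.05,0,0,0,0,1],[-0.01,-0.05,0,0,0,0,1]],
  ],
)

```text
clock: 16.2
position: [623.7, 178.1, 98.9]
tcp_rot: [[0.983, -0.185, 0.001], [-0.185, -0.983, -0.0], [0.001, -0.0, -1.0]]
contact_force: [0.3, 1.9, -2.1]
opening: -0.4
finger_force: 1.1
```

>>> servo_tool(
  commands=[
    [[-0.006,-0.03,0,0,0,0,1],[-0.006,-0.03,0,0,0,0,1],[-0.006,-0.03,0,0,0,0,1],[-0.006,-0.03,0,0,0,0,1],[-0.006,-0.03,0,0,0,0,1],[-0.006,-0.03,0,0,0,0,1],[-0.006,-0.03,0,0,0,0,1],[-0.006,-0.03,0,0,0,0,1],[-0.006,-0.03,0,0,0,0,1],[-0.006,-0.03,0,0,0,0,1]],
  ],
)

```text
clock: 17.2
position: [622.4, 169.8, 99.1]
tcp_rot: [[0.983, -0.186, 0.002], [-0.186, -0.983, 0.001], [0.002, -0.002, -1.0]]
contact_force: [2.0, 4.9, -0.1]
opening: -0.3
finger_force: 2.2
```

>>> servo_tool(
  commands=[
    [[-0.004,-0.02,0,0,0,0,1],[-0.004,-0.02,0,0,0,0,1],[-0.004,-0.02,0,0,0,0,1],[-0.004,-0.02,0,0,0,0,1],[-0.004,-0.02,0,0,0,0,1],[-0.004,-0.02,0,0,0,0,1],[-0.004,-0.02,0,0,0,0,1],[-0.004,-0.02,0,0,0,0,1],[-0.004,-0.02,0,0,0,0,1],[-0.004,-0.02,0,0,0,0,1]],
  ],
)

```text
clock: 18.2
position: [623.6, 168.3, 100.9]
tcp_rot: [[0.982, -0.187, 0.009], [-0.187, -0.982, 0.009], [0.007, -0.011, -1.0]]
contact_force: [2.9, 16.7, 2.3]
opening: -0.0
finger_force: 8.4
```

```bash
python3 - <<'E'
from h import *
snap('top','t8.png')
b=cv2.imread('pics/t8.png');cv2.imwrite('pics/t8c.png',cv2.resize(b[150:390,150:470],(800,600),interpolation=3))
E
```

```text
(no output)
```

View pics/t8c.png

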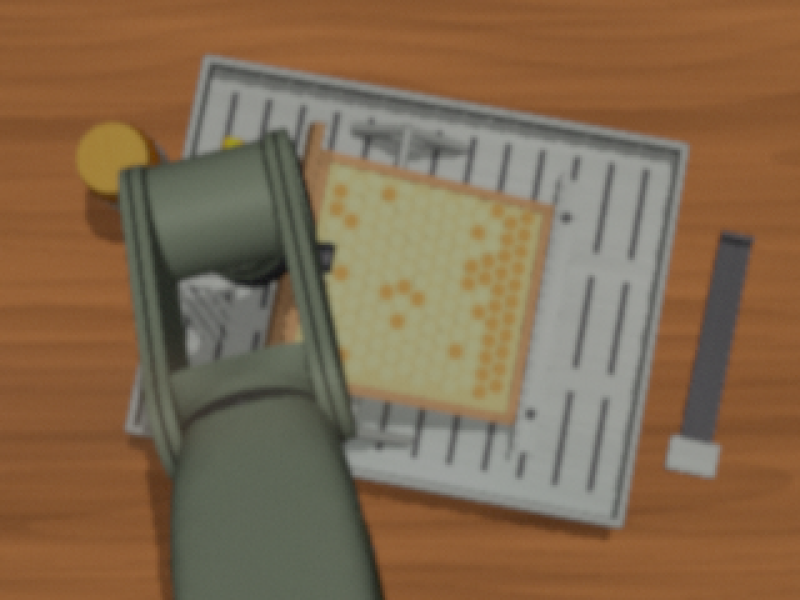

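>>> servo_tool(
  commands=[
    [[0.01,0.05,0,0,0,0,1],[0.01,0.08,0,0,0,0,1],[0.02,0.15,0,0,0,0,1],[0.03,0.2,0,0,0,0,1],[0.03,0.2,0,0,0,0,1],[0.03,0.2,0,0,0,0,1],[0.03,0.2,0.1,0,0,0,1],[0,0,0.5,0,0,0,1],[0,0,0.5,0,0,0,1],[0,0,0.5,0,0,0,1]],
  ],
)

```text
clock: 19.25
position: [625.5, 195.9, 147.6]
tcp_rot: [[0.983, -0.185, 0.0], [-0.185, -0.983, -0.0], [0.001, 0.0, -1.0]]
contact_force: [-0.0, -0.2, 1.1]
opening: 0.1
finger_force: 0.0
```

>>> servo_tool(
  commands=[
    [[0,0,0.5,0,0,0,1],[0,0,0.5,0,0,0,1],[0,0,0.5,0,0,0,1],[0,0,0.5,0,0,0,1],[0,0,0.5,0,0,0,1],[-0.5,0,0.3,0,0,0,1],[-0.5,0,0,0,0,0,1],[-0.5,0,0,0,0,0,1],[-0.3,0,0,0,0,0,1],[0,0,0,0,0,0,1]],
  ],
)

```text
clock: 20.25
position: [569.9, 195.7, 231.2]
tcp_rot: [[0.983, -0.185, 0.0], [-0.185, -0.983, -0.0], [0.0, 0.0, -1.0]]
contact_force: [-0.1, -1.0, -0.2]
opening: -0.2
finger_force: 0.0
```

```bash
python3 - <<'E'
from h import *
a=cv2.imread('pics/t8.png').astype(int)[200:330,290:380]
b=snap('top','t9.png')[:,:,::-1].astype(int)[200:330,290:380]
print('diff over the frame bottom/strip area',abs(a-b).mean(), abs(a-b)[:,50:].mean())
for l in('comb_frame','stop'): print(l,[(np.round(np.array(d['extent'])*[640,480,640,480]),round(d['conf'],2)) for d in nets.spot_in(l,'top')[:2]])
g=cv2.cvtColor(cv2.imread('pics/t9.png'),cv2.COLOR_BGR2HSV); m=((g[...,1]>90)&(g[...,0]<28))[200:330,255:390].astype(np.uint8)
n,_,s,_=cv2.connectedComponentsWithStats(m); print(s[1:][s[1:,4]>200]+[255,200,0,0,0])
cnt=max(cv2.findContours(m,0,1)[0],key=cv2.contourArea); print(cv2.minAreaRect(cnt))
E
```

```text
diff over the frame bottom/strip area 1.3342450142450142 1.0962820512820513
comb_frame [(array([256., 197., 116., 125.]), 0.8)]
stop [(array([253., 202., 116., 119.]), 0.58), (array([356., 219.,  23., 114.]), 0.56)]
[[ 256  200  115  119 3254]]
((58.961544036865234, 59.69231033325195), (102.96098327636719, 102.96098327636719), 11.309932708740234)
```

```bash
python3 - <<'E'
from h import *
T=np.array([598.5,46.8]);u=np.array([.195,.981])
for p in((553,205),(517,422)): print((ray('top',(150+p[0]/2.5,150+p[1]/2.5),44)[:2]-T)@u)
print(order.hand_in())
E
```

```text
-112.30267969695862
-114.76671451545904
the job is handed in; nothing more can be done
None
```

The frame was lowered onto the rest between the fingertips without falling, then pushed home until its bottom bar met the strip. The last top view puts its bottom bar 0–3 mm from the strip face. The hand is clear and the job is handed in, but no verdict came back; I only saw the fork, jar and hive tool in passing, in their places, and did not measure them.

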